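# Load the format plate into the filling nest

## Robot

A 7-joint arm with a two-finger parallel gripper is mounted at the origin on the work surface. World frame = base frame: x ahead of the robot, y to its left, z up, the work surface at z = 0. Lengths are in m, angles in rad, forces in N, time in s.
With the tool pointing down it reaches from about 0.35 to 0.9 m from the base axis. Payload 19.9 kg.
Tool frame: the origin (TCP) lies between the finger pads; the fingertips stand 19 mm ahead of it and the grasp point (between the pads) is the TCP; z points along the fingers, y is the direction in which the jaws open and shut (so a half turn about z gives the same grasp; the last joint's range is limited). The gripper opens to 94 mm and grips with 3 to 60 N. Pads are 16 mm wide; open, the fingers measure 119 mm over their backs; the gripper's body (75 mm by 177 mm) begins 78 mm behind the grasp point.
Start: joints at [1.308, 0.417, -0.01, 1.614, 0.005, 1.111, -0.053], TCP at [0.137, -0.61, 0.224] pointing down, gripper open.
Joint ranges: [-2.81, 2.81], [-0.39, 2.02], [-1.27, 1.25], [0.06, 2.57], [-1.19, 4.33], [0.19, 2], [-2.82, 2.82]. Speed limits (rad/s): [1.89, 1.89, 2.39, 2.39, 3.01, 3.01, 3.01].

## Interface

Orientations are given as a 3x3 rotation matrix whose columns are the frame's x, y, z axes.
In Python, from rig import robot gives the robot as it stands. Calls block until the motion is done:
- robot.move_ptp(position, orientation): joint-space move of the TCP to a pose.
- robot.move_linear(position, velocity=0.15, frame=None, threshold=None): straight line of the TCP; frame=None keeps the orientation; velocity is the mean speed in m/s. With threshold (N) it stops when the force on the tool has changed by that much, and returns True; else False.
- robot.goto_joints(angles): joint-space move.
- robot.gripper_to(opening): finger opening in m; the grip force is fixed at half the most; returns when the fingers have stopped.
- robot.pause(seconds).
- robot.ik(position, orientation): joint angles nearest the present ones, or None.
- robot.get_state(): the state.
- robot.grab_frame(name): name is "side" or "top" or "wrist"; returns the picture (400x640x3 uint8, red, green, blue); there is no depth.
- robot.camera_info(name): a dict with "fx", "fy", "cx", "cy" (pixels), "rvec" (rotation vector, rad) and "tvec" (3), from world to camera coordinates, as OpenCV has them. Camera axes: x right, y down, z forward; pixel columns grow to the right and rows downward; lengths in m; the calibration is good to about 2 mm. The wrist camera is an equidistant fisheye: a pixel r from the principal point sees the ray r / f radians off the axis. A picture is of the moment at which its call begins: read the wrist's pose just before it. camera_info takes no time and is no camera call; for the wrist camera it gives the pose at the moment of the call.
A pose or a line that the arm cannot do raises robot.PlanningError and nothing moves.
- robot.sign_off(): hands the job in, once; it reports no verdict.
The state is a dict: "time": time; "qpos": joint angles; "joint_vel": joint speeds; "effort": joint torques, N m; "ee_pos": TCP position; "tool_rot": TCP orientation; "force": force on the tool from outside, world axes, zero at the start; "moment": the same for the moment, N m; "opening": finger opening in m.
Only numpy, scipy, OpenCV 4.12 (cv2) and the standard library are available. Lean on these libraries where they do the work, as an engineer would, in place of code of your own. Each camera call takes 0.05 s, during which the arm holds its last target. There are 200 camera calls.

## Task

In the slanted two-lane stand are two aluminium format plates. Slide the one with the tongue at its end up out of its slot and lower it, without dropping it, into the white nest's pocket of the same outline, wells up, so that it sits flat and fully home, and let go. Leave the square-ended plate in its slot and do not disturb the other things on the bench.

Things in the scene. Friction and masses are not known exactly. Their poses are not given: they have to be found in the camera images.
- tongue_plate: The plate to load: aluminium, 120 x 60 x 12 mm plus a tongue 30 long, 28 wide, 12 thick on the middle of one short end; 0.26 kg; two rows of four dark round wells on its upper face. Origin: underside centre of the 120 x 60 body. x along its length to the tongue, y across its width, z out of the wells' face. Starts in either lane of the stand, tongue uphill.
- plain_plate: The other plate: the same body and wells but square-ended, no tongue, in the other lane. Same origin and axes. It stays there.
- stand: Fixed stand, steel base 130 x 230 x 12 mm, with two white lanes side by side, 125 mm between centres (y = +62.5 and -62.5 mm), sloping 30 degrees from horizontal, rising along the stand's +x. Each holds one plate. Above its slot a plate rests only on a spine 34 mm wide, so its long edges are free for fingers. Origin: under the base, on the table; x uphill, y across, z up.
- slot_a (a point): Middle of the slot mouth of the lane at the stand's +y, on the lane's bed under the plate. Below it the lower 40 mm of the plate is enclosed all round (outside 84 mm wide; the cover stands 8 mm above the plate's face; 2 to 3 mm play), so a plate comes out only by sliding uphill along its own length by more than 40 mm. Axes as the stand.
- slot_b (a point): Middle of the slot mouth of the lane at the stand's -y, on the lane's bed under the plate. Below it the lower 40 mm of the plate is enclosed all round (outside 84 mm wide; the cover stands 8 mm above the plate's face; 2 to 3 mm play), so a plate comes out only by sliding uphill along its own length by more than 40 mm. Axes as the stand.
- nest: Fixed white nest on a steel base 210 x 130 x 12 mm, with a pocket 124 x 64 mm, 8 mm deep (rim 42 mm above the table), and a 32 mm wide slot for the tongue at its +x end. Its long walls are cut away over the middle 68 mm, where the floor is only 36 mm wide: fingers may reach 22 mm below the floor there. Origin: on the table under the pocket's centre; x towards the tongue slot, z up.
- nest_seat (a point): Centre of the 124 x 64 mm pocket's floor, 34 mm above the table; axes as the nest. The seated plate's origin lies here, its x along the nest's x.
- scoop: Bystander: loose spoon-like metal scoop 150 mm long lying between stand and nest, origin at its underside centre
- sieve: Bystander: loose round steel sieve pan, 120 mm across, 45 mm high, origin at its underside centre
- vial_rack: Bystander: loose white block of green-capped vials, 60 x 130 x 55 mm, origin at its underside centre
- remote: Bystander: loose white remote control 150 x 42 x 19 mm, origin at its underside centre
- dish: Bystander: loose small steel dish 90 mm across, 20 mm high, origin at its underside centre
- jar: Bystander: loose amber jar 60 mm across, 85 mm high, origin at its underside centre
Not all that is in view belongs to the job. What is shaped like the tongue_plate but brown is not meant.

How it is judged:
On the way, in this order (a step that is already met when the one before it is completed fails the run):
1. the tongued plate is drawn out of its slot, at least 60 mm from where it lay, in the gripper (distance of tongue_plate from where it was at the start of the episode above 0.06 m and contact force between the fingers and tongue_plate above 0.5 N), for 0.1 s.
2. the plate is brought down into the pocket (within 4 mm of the floor) with the fingers still on it, not dropped in (horizontal distance between tongue_plate and nest_seat below 0.006 m and z of tongue_plate in the frame of nest_seat below 0.004 m and angle between tongue_plate's own z axis and vertical below 0.08 rad and contact force between the fingers and tongue_plate above 0.3 N), for 0.1 s.
At the end, for the whole second after the job is handed in: The tongued plate lies in the nest's pocket, wells up: origin within 5 mm of the pocket's centre in the horizontal and 3 mm of its floor in height, flat within 2 degrees, along the pocket within 4 degrees, released and at rest; the square-ended plate is still in its slot (within 12 mm) (horizontal distance between tongue_plate and nest_seat below 0.005 m and z of tongue_plate in the frame of nest_seat between -0.003 and 0.003 m and angle between tongue_plate's own z axis and vertical below 0.035 rad and angle between the x axis of tongue_plate and the x axis of nest, either way round below 0.07 rad and linear speed of tongue_plate below 0.01 m/s and distance of plain_plate from where it was at the start of the episode below 0.012 m); the robot touches nothing.
It fails at once if the square-ended plate is shifted by more than 15 mm (distance of plain_plate from where it was at the start of the episode above 0.015 m).
It fails at once if a bystander is shifted by more than 30 mm (distance of any of scoop, sieve, vial_rack, remote, dish, jar from where it was at the start of the episode above 0.03 m).
It fails at once if the tongued plate, once out of its slot (over 80 mm away), is let go more than 20 mm above the pocket's floor (distance of tongue_plate from where it was at the start of the episode above 0.08 m and z of tongue_plate in the frame of nest_seat above 0.02 m and contact force between the fingers and tongue_plate below 0.01 N).
It also fails if it takes over 42 s, if anything falls off the work surface, if the arm or the gripper's body presses on something with over 40 N, if the wrist force passes 120 N, or if a joint passes its speed limit or range.

## Working session

There is one attempt and no reset: what is moved stays moved. The work goes in short steps, each a Python script; the robot and the scene stay as the last script left them, time stands still between calls to the robot, and variables do not carry over. Pictures are saved under pics/ and viewed, about 8 in all and at most 12, crops included, and the job is handed in when it is done.

```bash
ls; mkdir -p pics; python3 - <<'E'
from rig import robot
import cv2
for n in("side","top"):
    im=robot.grab_frame(n); cv2.imwrite(f"pics/{n}0.png",im[:,:,::-1])
    print(n,robot.camera_info(n))
s=robot.get_state();print(s['time'],s['ee_pos'],s['tool_rot'])
E
```

```text
pics
side {'fx': 379.5617021567224, 'fy': 379.5617021567224, 'cx': 315.2441108323917, 'cy': 196.09317690572158, 'rvec': array([ 2.1938336 , -0.07661857,  0.04541918]), 'tvec': array([-0.521856  ,  0.12084203,  1.08334436])}
top {'fx': 478.77046289090265, 'fy': 478.77046289090265, 'cx': 318.67083543939526, 'cy': 197.38452769076753, 'rvec': array([ 2.13379628, -2.08721619,  0.17762255]), 'tvec': array([0.05193887, 0.52303465, 1.3220356 ])}
0.1 [ 0.13744161 -0.60939804  0.22391568] [[ 9.75495103e-01  2.20020949e-01 -2.92925206e-04]
 [ 2.20021134e-01 -9.75494584e-01  1.00808044e-03]
 [-6.39481380e-05 -1.04782726e-03 -9.99999449e-01]]
```

View pics/top0.png

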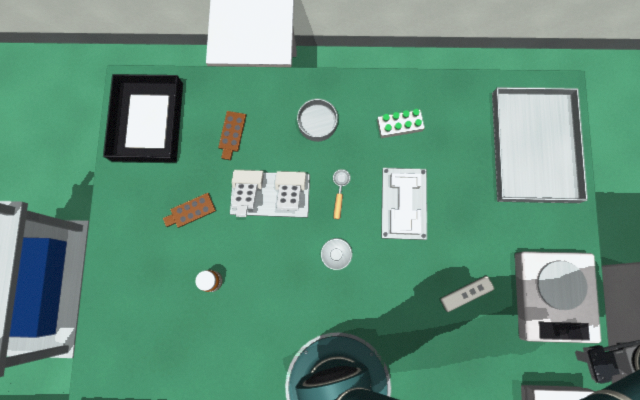

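View pics/side0.png

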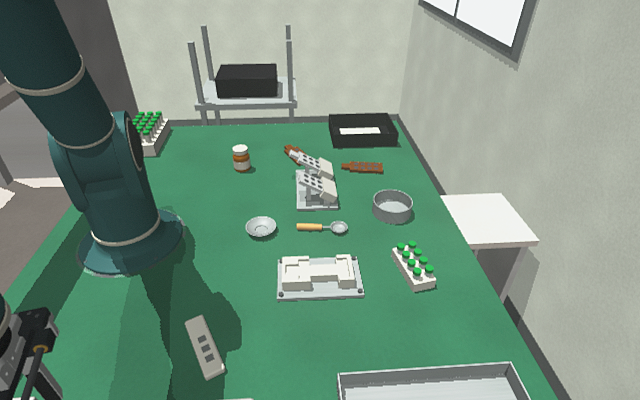

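Candidates: the left-lane plate at top (245,192), with a tongue at (241,211); the right-lane plate at (291,190), square-ended; brown decoys at (232,134) and (190,210). I choose the left-lane plate and will check it in a close crop.

```bash
python3 - <<'E'
import cv2,numpy as np
t=cv2.imread("pics/top0.png")
a=cv2.resize(t[160:226,222:318],None,fx=8,fy=8,interpolation=cv2.INTER_CUBIC)
cv2.imwrite("pics/c1.png",a)
b=cv2.resize(t[160:245,370:440],None,fx=7,fy=7,interpolation=cv2.INTER_CUBIC)
cv2.imwrite("pics/c2.png",b)
E
```

```text
(no output)
```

View pics/c1.png

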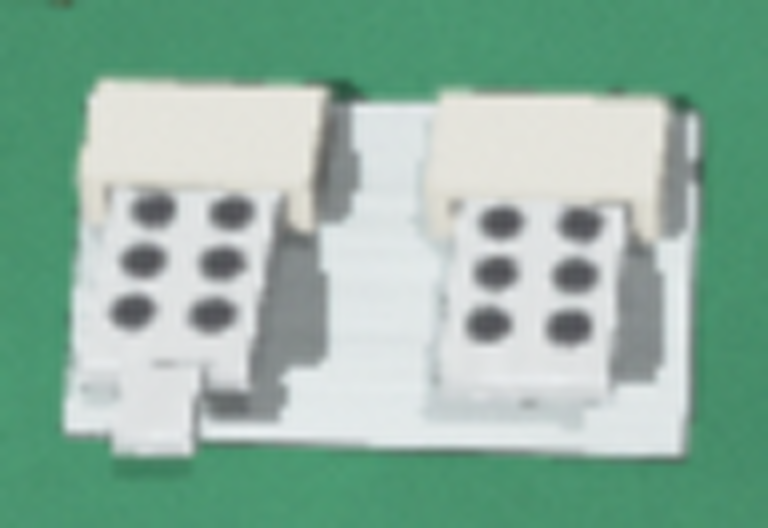

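View pics/c2.png

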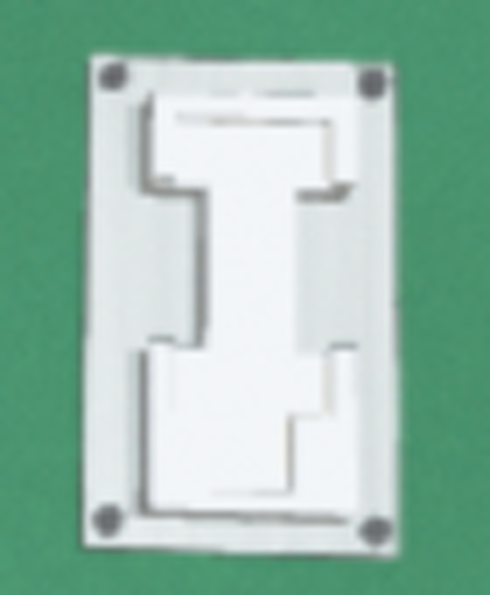

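The crop confirms it: the left-lane plate has the tongue (c1 155,410), uphill towards the robot, and the right one is square-ended. The nest's tongue slot (c2 250,460) also faces the robot. Next are rough poses from the base corners.

```bash
cat > h.py <<'E'
import numpy as np,cv2
from scipy.spatial.transform import Rotation as Ro
def ray(ci,px,fish=False):
    px=np.atleast_2d(np.array(px,float))
    R=Ro.from_rotvec(np.ravel(ci['rvec'])).as_matrix();t=np.ravel(ci['tvec'])
    v=(px-[ci['cx'],ci['cy']])/[ci['fx'],ci['fy']]
    if fish:
        r=np.linalg.norm(v,axis=1,keepdims=True)+1e-12
        d=np.hstack([v/r*np.sin(r),np.cos(r)])
    else: d=np.hstack([v,np.ones((len(v),1))])
    return -R.T@t, d@R
def at_z(ci,px,z,fish=False):
    c,d=ray(ci,px,fish); return c+d*((z-c[2])/d[:,2:])
def proj(ci,P,fish=False):
    R=Ro.from_rotvec(np.ravel(ci['rvec'])).as_matrix()
    p=np.atleast_2d(P)@R.T+np.ravel(ci['tvec'])
    if fish:
        rho=np.linalg.norm(p[:,:2],axis=1,keepdims=True)+1e-12
        v=p[:,:2]/rho*np.arctan2(rho,p[:,2:])
    else: v=p[:,:2]/p[:,2:]
    return v*[ci['fx'],ci['fy']]+[ci['cx'],ci['cy']]
E
python3 - <<'E'
from rig import robot
from h import *
np.set_printoptions(precision=4,suppress=True)
ci=robot.camera_info("top")
f=lambda p,s,o:(np.array(p)+.5)/s-.5+o
st=at_z(ci,f([(65,433),(688,458),(700,105)],8,[222,160]),.012)
ne=at_z(ci,f([(90,57),(393,64),(399,555),(84,548)],7,[370,160]),.012)
print(st,np.linalg.norm(np.diff(st,axis=0),axis=1),(st[0]+st[2])/2)
print(ne,np.linalg.norm(np.diff(ne,axis=0),axis=1),ne.mean(0))
print(at_z(ci,f([(155,385)],8,[222,160]),.09))
w=robot.camera_info("wrist");s=robot.get_state()
R=Ro.from_rotvec(np.ravel(w['rvec'])).as_matrix();c=-R.T@np.ravel(w['tvec'])
print("cam in tool",s['tool_rot'].T@(c-s['ee_pos']),s['tool_rot'].T@R.T,w['fx'],w['cx'],w['cy'])
E
```

```text
[[0.4752 0.3251 0.012 ]
 [0.4707 0.0956 0.012 ]
 [0.6036 0.0949 0.012 ]] [0.2295 0.133 ] [0.5394 0.21   0.012 ]
[[ 0.623  -0.1232  0.012 ]
 [ 0.6223 -0.2514  0.012 ]
 [ 0.4135 -0.25    0.012 ]
 [ 0.4136 -0.1205  0.012 ]] [0.1282 0.2088 0.1296] [ 0.5181 -0.1863  0.012 ]
[[0.4807 0.278  0.09  ]]
cam in tool [ 0.0723  0.0011 -0.1612] [[-0.0004 -0.9681 -0.2507]
 [ 1.     -0.0004  0.0002]
 [-0.0003 -0.2507  0.9681]] 309.70691628693146 323.28733362565674 199.48755608143506
```

```bash
cat >> h.py <<'E'
def frame(yaw,tilt,s=1):
    # tool frame: s=+1 tool x points downhill/away from robot; yaw of plate's x axis relative to -world x
    u0=np.array([-np.cos(yaw),-np.sin(yaw),0]); k=np.array([0,0,1.])
    u=np.cos(tilt)*u0+np.sin(tilt)*k; n=-np.sin(tilt)*u0+np.cos(tilt)*k
    x=-s*u; z=-n; return np.column_stack([x,np.cross(z,x),z]),u,n
E
python3 - <<'E'
from rig import robot
from h import *
np.set_printoptions(precision=3,suppress=True)
yaw=-.02
for s in(1,-1):
    R,u,n=frame(yaw,np.pi/6,s); g=np.array([.51,.275,.085])
    for nm,p,RR in[("look",g+.16*n,R),("pre",g+.07*n,R),("g",g,R),("out",g+.075*u,R),("up",g+.075*u+[0,0,.08],R),("flat",g+.075*u+[0,0,.08],frame(0,0,s)[0]),("nest",np.array([.51,-.186,.042]),frame(0,0,s)[0]),("nesthi",np.array([.51,-.186,.2]),frame(0,0,s)[0])]:
        print(s,nm,p,robot.ik(p,RR))
E
```

```text
1 look [0.59  0.273 0.224] [ 0.022  0.907 -0.837  1.109  0.288  1.762 -2.312]
1 pre [0.545 0.274 0.146] [ 0.025  0.887 -0.764  1.315  0.25   1.56  -2.301]
1 g [0.51  0.275 0.085] [ 0.019  0.9   -0.73   1.444  0.25   1.415 -2.306]
1 out [0.445 0.276 0.122] [ 0.095  0.806 -0.854  1.601  0.242  1.385 -2.392]
1 up [0.445 0.276 0.203] [ 0.135  0.728 -0.928  1.55   0.2    1.514 -2.409]
1 flat [0.445 0.276 0.203] [ 0.281  0.496 -1.146  1.861  0.503  1.116 -2.623]
1 nest [ 0.51  -0.186  0.042] [ 0.518  0.537 -0.281  1.941  0.223  0.693 -1.468]
1 nesthi [ 0.51  -0.186  0.2  ] [ 0.582  0.317 -0.348  1.836  0.126  1.011 -1.388]
-1 look [0.59  0.273 0.224] [ 0.111  1.006 -1.096  1.105  0.465  1.816  0.708]
-1 pre [0.545 0.274 0.146] [ 0.152  1.015 -1.063  1.31   0.464  1.63   0.681]
-1 g [0.51  0.275 0.085] [ 0.157  1.03  -1.017  1.439  0.469  1.489  0.667]
-1 out [0.445 0.276 0.122] [ 0.226  0.951 -1.121  1.597  0.441  1.456  0.575]
-1 up [0.445 0.276 0.203] [ 0.206  0.801 -1.075  1.548  0.295  1.541  0.644]
-1 flat [0.445 0.276 0.203] [ 0.328  0.548 -1.232  1.86   0.569  1.149  0.463]
-1 nest [ 0.51  -0.186  0.042] [ 0.78   0.604 -0.617  1.933  0.497  0.761  1.448]
-1 nesthi [ 0.51  -0.186  0.2  ] [ 0.897  0.386 -0.746  1.826  0.3    1.046  1.605]
```

```bash
python3 - <<'E'
from rig import robot
from h import *
import pickle
np.set_printoptions(precision=4,suppress=True)
L={}
robot.move_ptp([.515,-.186,.17],frame(0,0)[0]); 
def snap(k):
    robot.pause(.3);ci=robot.camera_info("wrist"); im=robot.grab_frame("wrist"); L[k]=ci
    cv2.imwrite(f"pics/{k}.png",im[:,:,::-1]); print(robot.get_state()['time'])
snap("wn")
R,u,n=frame(-.02,np.pi/6); g=np.array([.51,.2725,.085])
robot.move_linear([.515,0,.24]); robot.move_ptp(g+.15*n,R); snap("ws")
pickle.dump(L,open("L.pkl","wb"))
E
python3 - <<'E'
import cv2
for k in("wn","ws"):
    im=cv2.imread(f"pics/{k}.png"); cv2.imwrite(f"pics/{k}c.png",cv2.resize(im[:,120:520],None,fx=1.5,fy=1.5,interpolation=cv2.INTER_CUBIC))
E
```

```text
2.5
5.4083
```

View pics/wnc.png

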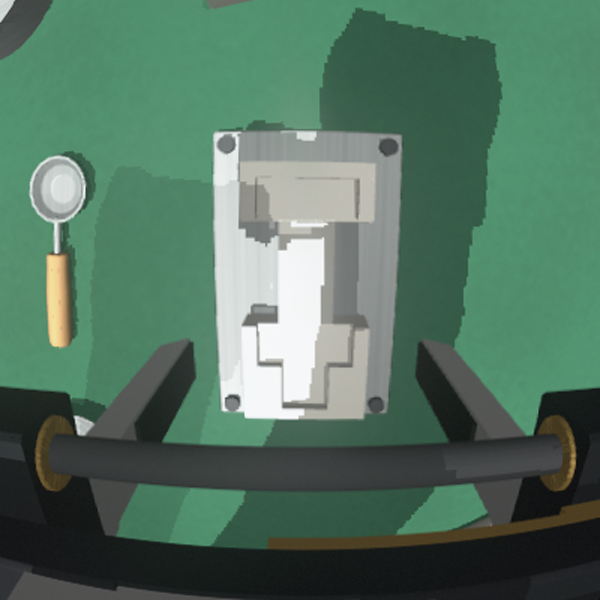

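View pics/wsc.png

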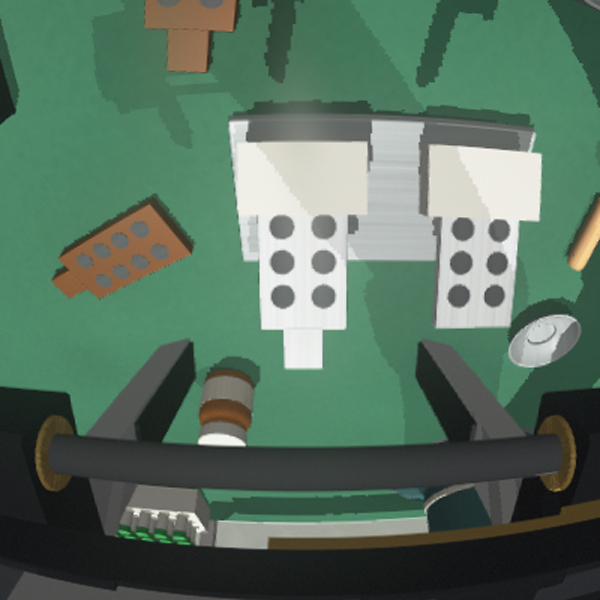

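The wrist picture of the nest shows its base corners at about (214,133), (402,135), (387,411) and (221,412), with the tongue slot near (303,385). The stand picture shows the target's body corners (261,328) and (346,328), and tongue end (284,368) to (323,368). I need a closer crop of the nest.

```bash
python3 - <<'E'
import cv2
im=cv2.imread("pics/wn.png"); cv2.imwrite("pics/wnd.png",cv2.resize(im[80:284,255:395],None,fx=4,fy=2.9,interpolation=cv2.INTER_CUBIC))
E
```

```text
(no output)
```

View pics/wnd.png

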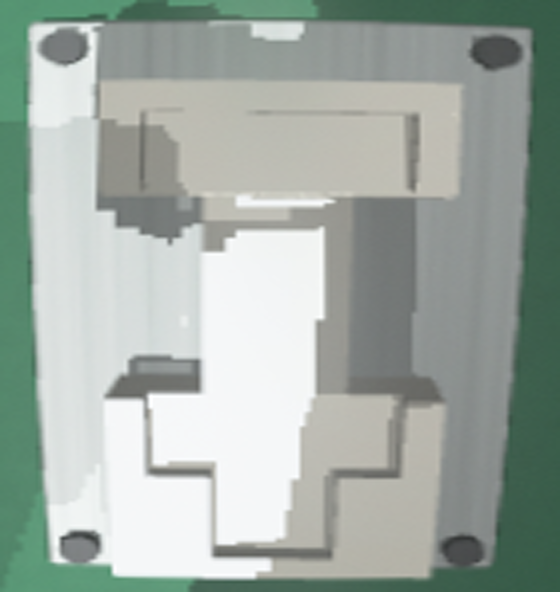

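```bash
python3 - <<'E'
from rig import robot
from h import *
import pickle
from scipy.optimize import least_squares
np.set_printoptions(precision=4,suppress=True)
L=pickle.load(open("L.pkl","rb")); top=robot.camera_info("top")
def pose(x,y,z,yaw,tilt):
    R,u,n=frame(yaw,tilt); return np.column_stack([u,np.cross(n,u),n]),np.array([x,y,z])
# nest
sc=lambda p,s,o:(np.array(p,float)+.5)/s-.5+o
P=np.array([(-.105,-.065,.012),(-.105,.065,.012),(.105,.065,.012),(.105,-.065,.012),(.062,-.032,.042),(.062,.032,.042),(-.062,-.032,.042),(-.062,.032,.042)])
px=sc([(30,24),(531,30),(490,566),(50,562),(147,475),(400,477),(143,110),(418,113)],[4,2.9],[255,80])
def fn(q,f=0):
    R,t=pose(q[0],q[1],0,q[2],0); return (proj(L['wn'],P@R.T+t,True)-px)
s=least_squares(lambda q:fn(q).ravel(),[.518,-.186,0]);print("nest",s.x);print(fn(s.x))
def fz(q):
    R,t=pose(q[0],q[1],q[3],q[2],0); return (proj(L['wn'],P@R.T+t,True)-px).ravel()
print("nest free z",least_squares(fz,[.518,-.186,0,0]).x)
# plate
A=np.array([(.06,-.03,.012),(.06,.03,.012),(.09,-.014,.012),(.09,.014,.012)])
pw=sc([(261,328),(346,328),(284,368),(323,368),(282,228),(323,228),(282,262),(323,262),(282,296),(323,296)],1.5,[120,0])
pt=sc([(154,209),(232,212),(144,261),(222,264),(133,311),(212,315)],8,[222,160])
def pr(q):
    R,t=pose(*q[:5]); W=np.array([(i*q[5],j*q[6],.012) for i in(-.5,.5,1.5) for j in(-.5,.5)])
    return proj(L['ws'],np.vstack([A,W])@R.T+t,True)-pw, proj(top,W@R.T+t)-pt
f=lambda q:np.r_[pr(q)[0].ravel(),pr(q)[1].ravel()/.6,(q[4]-np.pi/6)/.01]
s=least_squares(f,[.51,.2725,.085,-.02,np.pi/6,.026,.03],x_scale=[.01,.01,.01,.05,.05,.01,.01]);print("plate",s.x)
for a in pr(s.x):print(a)
cov=np.linalg.inv(s.jac.T@s.jac);print(np.sqrt(np.diag(cov))*.5)
ci=top;print("jar",at_z(ci,[(207,281)],.085))
E
```

```text
nest [ 0.5239 -0.1879 -0.0146]
[[-0.3513 -6.2773]
 [ 0.8427 -6.471 ]
 [ 0.8584 -3.4583]
 [-0.4906 -3.4669]
 [-0.0405  3.8148]
 [-0.38    3.9229]
 [-0.2647  4.8685]
 [-0.0553  4.8268]]
nest free z [ 0.5234 -0.1879 -0.0146 -0.0036]
plate [ 0.5313  0.2722  0.0612 -0.0128  0.5184  0.0238  0.0278]
[[-0.4038  1.0072]
 [-0.2521  0.6802]
 [-0.0034  0.458 ]
 [-0.1937  0.3284]
 [-0.5064 -0.7289]
 [-0.0977 -0.9455]
 [-0.1162 -0.1003]
 [-0.078  -0.2945]
 [ 0.3187 -0.0769]
 [-0.1017 -0.2494]]
[[ 0.1985  0.2579]
 [ 0.1208  0.1895]
 [ 0.2036  0.006 ]
 [ 0.2358 -0.0553]
 [ 0.3049  0.1487]
 [ 0.3246 -0.0303]]
[0.0003 0.0002 0.0004 0.0045 0.0047 0.0002 0.0004]
jar [[0.2778 0.3603 0.085 ]]
```

```bash
python3 - <<'E'
from rig import robot
from h import *
import pickle
from scipy.optimize import least_squares
np.set_printoptions(precision=4,suppress=True)
L=pickle.load(open("L.pkl","rb")); top=robot.camera_info("top")
sc=lambda p,s,o:(np.array(p,float)+.5)/s-.5+o
P=np.array([(-.105,-.065,.012),(-.105,.065,.012),(.105,.065,.012),(.105,-.065,.012),(.062,-.032,.042),(.062,.032,.042),(-.062,-.032,.042),(-.062,.032,.042)])
px=sc([(30,24),(531,30),(490,566),(50,562),(147,475),(400,477),(143,110),(418,113)],[4,2.9],[255,80])
pt=sc([(90,57),(393,64),(399,555),(84,548)],7,[370,160])
def fn(q):
    R,u,n=frame(q[2],0);R=np.column_stack([u,np.cross(n,u),n]);Q=P.copy();Q[:4,0]+=q[3]
    W=Q@R.T+[q[0],q[1],0]
    return proj(L['wn'],W,True)-px, proj(top,W[:4])-pt
s=least_squares(lambda q:np.r_[fn(q)[0].ravel()],[.518,-.186,0,.01]);print("wrist",s.x);print(fn(s.x)[0]);print("top resid",fn(s.x)[1])
E
```

```text
wrist [ 0.5284 -0.1879 -0.0147  0.0104]
[[-0.4179 -0.652 ]
 [ 0.7602 -0.8451]
 [ 0.4279  0.9887]
 [-0.2031  0.9868]
 [-0.1405 -0.1993]
 [-0.1742 -0.0796]
 [-0.2364  0.1317]
 [ 0.0606  0.101 ]]
top resid [[ 0.3832 -0.2936]
 [ 0.9953  0.1218]
 [ 0.4234  0.5373]
 [ 0.2661 -0.1039]]
```

```bash
cat >> h.py <<'E'
O=np.array([.5313,.2722,.0612]); YP=-.0145; N=np.array([.5284,-.1879,.034]); YN=-.0147
RG,U,NN=frame(YP,np.pi/6)
G=O+.008*U+.007*NN
E
python3 - <<'E'
from rig import robot
from h import *
np.set_printoptions(precision=4,suppress=True)
def p(*a):
    s=robot.get_state();print(*a,s['time'],s['ee_pos'],s['force'],s['opening'])
p()
robot.move_linear(G+.06*NN,.2,frame=RG);p("pre")
if robot.move_linear(G,.08,threshold=12): p("hit");raise SystemExit
p("at")
robot.gripper_to(.055);p("gripped")
hit=robot.move_linear(G+.085*U,.08,threshold=35);p("out",hit)
ci=robot.camera_info("wrist");im=robot.grab_frame("wrist")
cv2.imwrite("pics/out.png",cv2.resize(im[:,120:520],None,fx=1.5,fy=1.5,interpolation=cv2.INTER_CUBIC)[:,:,::-1])
E
```

```text
5.4083 [0.5852 0.2705 0.2155] [ 0.165  -0.2767 -0.    ] 0.09414306588848208
pre 6.0333 [0.5585 0.272  0.1243] [ 0.0133 -0.2089  0.3973] 0.09373733245584888
at 6.9333 [0.5283 0.2724 0.0716] [ 0.0773 -0.2449  0.5381] 0.09430090785249788
gripped 7.5583 [0.5279 0.2723 0.0714] [0.6941 0.2287 0.569 ] 0.059899326465475224
out False 8.7667 [0.4545 0.2732 0.1135] [ 0.6843  0.7234 -1.6193] 0.05954293854356252
```

View pics/out.png

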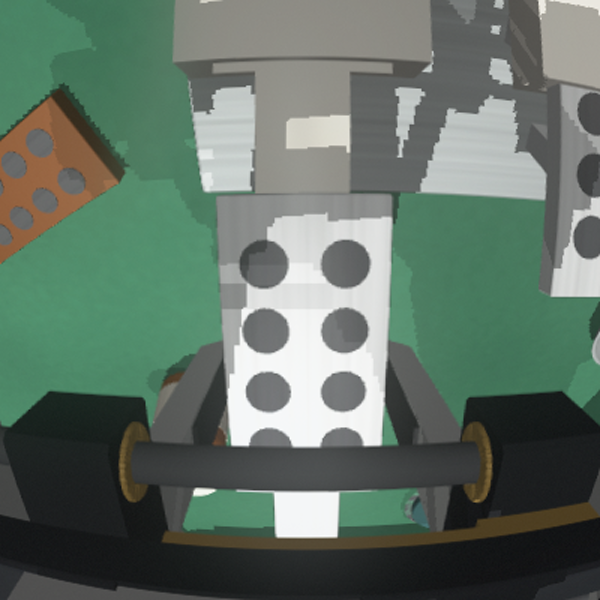

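The plate is out of the slot and held square in the fingers: rear corners at (218,195) and (392,195), four well rows visible. I'll fit its pose in the hand from this picture before carrying it.

```bash
python3 - <<'E'
from rig import robot
from h import *
from scipy.optimize import least_squares
np.set_printoptions(precision=4,suppress=True)
ci=robot.camera_info("wrist");s=robot.get_state();T=np.array(s['tool_rot']);e=np.array(s['ee_pos'])
px=(np.array([(218,195),(392,195),(264,264),(346,264),(266,331),(345,331),(268,392),(343,392)],float)+.5)/1.5-.5+[120,0]
def f(q):
    wx,wy=q[5:7]
    P=np.array([(-.06,-.03,.012),(-.06,.03,.012)]+[(i*wx,j*wy,.012) for i in(-1.5,-.5,.5) for j in(-.5,.5)])
    B=np.diag([-1.,1,-1])  # plate axes in tool: x=-tool x, y: 
    B[:,1]=np.cross(B[:,2],B[:,0])
    W=(P@(B@Ro.from_rotvec([0,q[3],q[4]]).as_matrix()).T+[q[0],q[1],q[2]])@T.T+e
    return proj(ci,W,True)-px
g=lambda q:np.r_[f(q).ravel(),(q[5]-.0238)/.0003,(q[6]-.0278)/.0003]
r=least_squares(g,[.008,0,.007,0,0,.0238,.0278],x_scale=[.01,.01,.01,.1,.1,.01,.01]);print(r.x);print(f(r.x))
print(np.sqrt(np.diag(np.linalg.inv(r.jac.T@r.jac)))*.5)
E
```

```text
[ 0.0075  0.0012  0.0073 -0.0465  0.0015  0.0238  0.0279]
[[-0.1605  0.0396]
 [ 0.2302 -0.1906]
 [ 0.5739  0.2014]
 [-0.324   0.0968]
 [ 0.1103 -0.1675]
 [-0.3532 -0.2674]
 [-0.095   0.1923]
 [ 0.0119  0.0978]]
[0.0002 0.0001 0.0005 0.0159 0.0029 0.0001 0.0001]
```

The in-hand fit agrees with the plan in x: 7.5 mm measured, 8 mm planned. Its 1.2 mm y-offset matches the top camera's 1.4 mm disagreement, so the wrist calibration is biased and I'll shift the nest y to about -0.1866. Now carry it over, hover and check.

```bash
cat >> h.py <<'E'
RN=frame(YN,0)[0]; N[1]=-.1866
TGT=N-.0075*RN[:,0]+[0,0,.0073]
E
python3 - <<'E'
from rig import robot
from h import *
np.set_printoptions(precision=4,suppress=True)
def p(*a):
    s=robot.get_state();print(*a,s['time'],s['ee_pos'],s['force'],s['opening'])
a=np.array(robot.get_state()['ee_pos'])
robot.move_linear(a+[0,0,.1],.12);p("up")
robot.move_linear([.47,.15,.24],.1,frame=RN);p("flat")
robot.move_linear([TGT[0],TGT[1],.20],.2);p("over")
robot.move_linear(TGT+[0,0,.03],.12);p("hover")
robot.pause(.3);im=robot.grab_frame("wrist")
cv2.imwrite("pics/hov.png",cv2.resize(im[100:400,200:440],None,fx=2.5,fy=2,interpolation=cv2.INTER_CUBIC)[:,:,::-1]);p()
E
```

```text
up 9.8 [0.4542 0.273  0.2128] [-0.2834  0.2146 -2.9649] 0.05995525367951461
flat 11.2167 [0.47   0.1504 0.2399] [ 0.002  -0.1204 -1.8962] 0.05970209482811135
over 13.0833 [ 0.521  -0.1856  0.2002] [-0.1966 -0.1589 -2.5562] 0.05980384022881431
hover 14.3083 [ 0.5213 -0.1867  0.072 ] [-0.1011 -0.9062 -2.2748] 0.05928243478107065
14.6583 [ 0.521  -0.1865  0.0715] [-0.0133 -0.5767 -2.0025] 0.05972170454715644
```

View pics/hov.png

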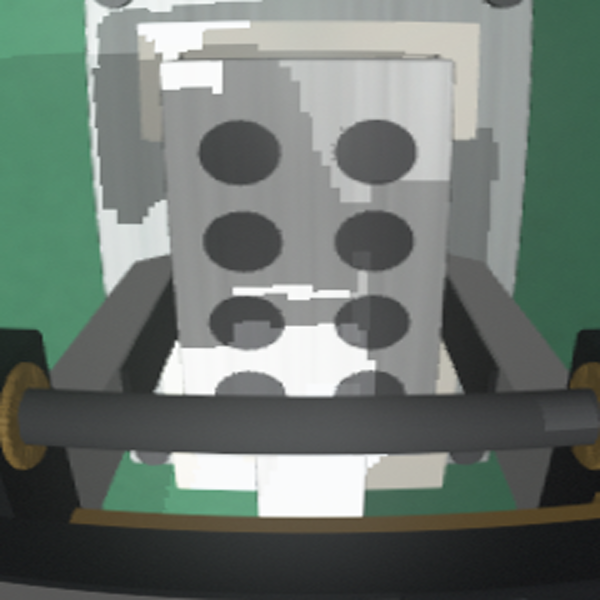

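The plate hovers centred over the pocket: plate edges at 160 and 454, nest block at 137 and 479, so both have centre about 308. Its rear edge (y about 60) is just inside the pocket's rear edge. Lowering with force watch.

```bash
python3 - <<'E'
from rig import robot
from h import *
np.set_printoptions(precision=4,suppress=True)
def p(*a):
    s=robot.get_state();print(*a,s['time'],s['ee_pos'],s['force'],s['moment'],s['opening'])
robot.move_linear(TGT+[0,0,.010],.06);p("rim")
h=robot.move_linear(TGT+[0,0,-.003],.02,threshold=10);p("down",h)
robot.pause(.3);p("settled");im=robot.grab_frame("wrist")
cv2.imwrite("pics/dn.png",cv2.resize(im[100:400,200:440],None,fx=2.5,fy=2,interpolation=cv2.INTER_CUBIC)[:,:,::-1])
E
```

```text
rim 15.1417 [ 0.5207 -0.1863  0.0509] [ 1.0695  0.224  -2.4753] [ 0.0249 -0.0048  0.0383] 0.05978056948304383
down True 15.65 [ 0.521  -0.1866  0.0415] [ 0.3503 -0.564   4.7994] [-0.1711 -0.0117  0.1048] 0.05958507367829762
settled 15.95 [ 0.521  -0.1865  0.0415] [ 3.548  -0.6222  5.1662] [-0.2882 -0.5729  0.1298] 0.05971672331444683
```

View pics/dn.png

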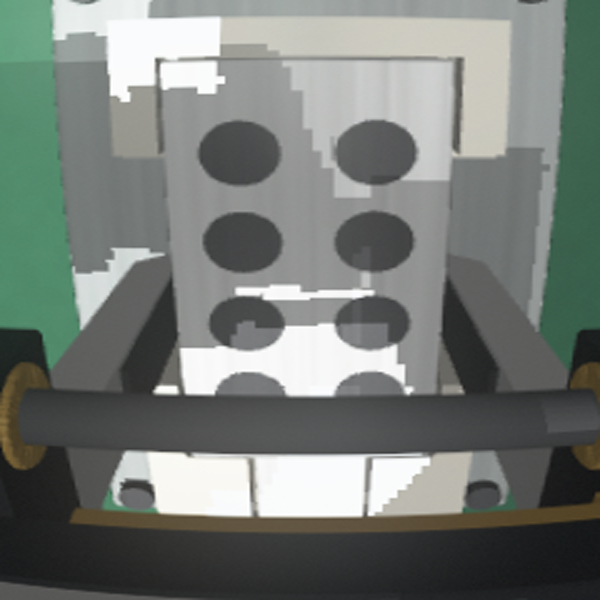

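The plate is down in the pocket on all sides, with TCP z 41.5 mm against 41.3 mm expected. Narrow gaps show at left (158–163) and right (452–460), and the tongue is in its slot. Release, retract and check.

```bash
python3 - <<'E'
from rig import robot
from h import *
np.set_printoptions(precision=4,suppress=True)
def p(*a):
    s=robot.get_state();print(*a,s['time'],s['ee_pos'],s['force'],s['opening'])
robot.gripper_to(.09);p("open")
robot.move_linear(TGT+[0,0,.13],.1);robot.pause(.3);p("up")
im=robot.grab_frame("wrist")
a=cv2.resize(im[60:300,245:405],None,fx=2.5,fy=2.5,interpolation=cv2.INTER_CUBIC)
t=robot.grab_frame("top");b=cv2.resize(t[60:310,160:440],(400,357))
b=cv2.copyMakeBorder(b,0,600-357,0,0,cv2.BORDER_CONSTANT)
cv2.imwrite("pics/fin.png",np.hstack([a,b])[:,:,::-1])
E
```

```text
open 16.6583 [ 0.5204 -0.1864  0.0412] [ 0.9025 -0.4231  0.0304] 0.08999982018926365
up 18.4083 [ 0.5209 -0.1864  0.1711] [0.4999 0.3682 0.7407] 0.0901494143142739
```

View pics/fin.png

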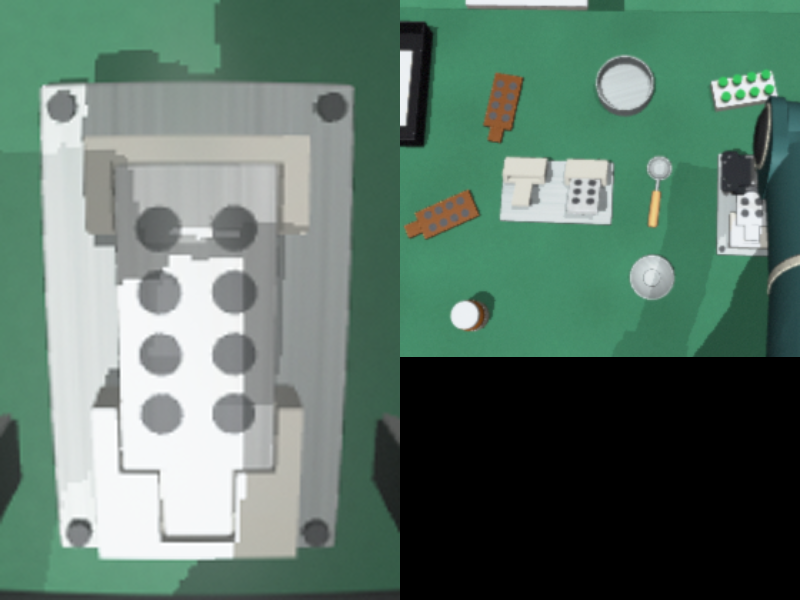

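The released plate lies inside the pocket on all sides with its tongue in the slot (left panel, about (198,500)). The square-ended plate and the bystanders are where they were. Handing in.

```bash
python3 -c "
from rig import robot
robot.sign_off();print(robot.get_state()['time'])"
```

```text
the job is handed in; nothing more can be done
the job is handed in; nothing more can be done
```

The tongued plate is in the nest's pocket, wells up and tongue in its slot. I let go of it there and handed the job in just after 18.4 s on the robot's clock. I gripped it by its long edges, slid it 85 mm uphill out of its slot, levelled it and lowered it until it touched the floor.

**Last checks:**
- **Height:** contact came with the tool at 41.5 mm, against 41.3 mm expected for a fully seated plate.
- **Picture after release:** the plate is inside the pocket walls all round. The square-ended plate and the bystanders in view (scoop, sieve, vial rack, dish, jar) look unmoved. The remote was outside that picture; the arm passed near it only at the start, about 0.2 m up.

**Disagreements and limits:**
- **Camera offset:** the wrist camera read 1.2 to 1.4 mm off sideways compared with the centred grip and the top camera, so I corrected the nest position for it.
- **Nest base:** it is not centred on the pocket (about 10 mm off), so I used the pocket's own edges.
- **Flatness:** the in-hand fit suggested about 2.7° of pitch, give or take 0.9°. After release I checked flatness only by eye and from the contact height, not with a new fit.

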